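# Release the shaker tray and tip its parts into the pouring corner

## Task

The degreased nuts and clamp blocks are done on the shaker: turn both bar-knob clamps counter-clockwise to their end stops to free the white tray, then take the tray by its rim and tip it so that all five loose parts slide together into the cut-off corner with the pouring lip. Do not spill any part or disturb the other things, and finish while still holding the tray tilted, at about 25 degrees and clear of the clamps, so that I can pick the parts out of that corner.

Things in the scene. Friction and masses are not known exactly. Their poses are not given: they have to be found in the camera images.
- far_clamp (a joint): Quarter-turn hold-down clamp beside the tray's far long side (its +x side). Value in rad: 0 = its strap points straight over the tray rim (locked); it grows counter-clockwise seen from above, up to the end stop at 1.5 (strap and bar lie along the rim, fully open). Stays where it is left; about 0.06 N m of friction.
- far_knob: (sizes in mm) Black bar knob of the far clamp, turning with it: bar 46 long (own x), 14 thick (y), 26 high. Origin: centre of the bar, on the axis, 182 above the table, 32 above the tray's rim. It stands on a neck 14 across; under it a steel strap 14 wide that reaches 30 along own -x, 25 to 30 below the origin, 2 above the rim.
- end_clamp (a joint): The same clamp at the short end of the tray that lies on its -y side. Same values: 0 straight over the rim, counter-clockwise from above to the end stop at 1.5.
- end_knob: (sizes in mm) Black bar knob of the end clamp, same make and frame as far_knob.
- tray: (sizes in mm) White smooth plastic tray, loose on the shaker's rubber mat (mat top 100 above the table): 160 (own x) by 220 (own y) by 50 high outside, walls and floor 4 thick, 0.24 to 0.39 kg. Origin: centre of its underside; z up; own x points away from the robot within about 20 degrees. Three corners are square; the one at (-x, +y) is cut off at 45 degrees, 32 off each side, so it can pivot on that edge.
- tray_mid (a point): (sizes in mm) Centre of the tray, 25 above its underside, same axes. Round the tray's top, except at the cut corner, runs a rim to grip: 11 wide, from 36 to 50 above the underside, its inner side flush with the wall's inside, its outer side 87 (x) or 117 (y) from the middle.
- tray_lip (a point): (sizes in mm) In the tray's cut-off corner: middle of the foot of its 45-degree wall, on the inner floor, at (-61, +91, +4) from tray. That wall is 45 long and only 26 high, with a flat pouring lip standing out 13. The wall's outer foot, on which the tray can pivot, runs through (-64, +94, 0).
- nut_a_mid (a point): (sizes in mm) Steel hexagon nut 17 across flats, 8 high, 11 g, lying loose in the tray; its centre, half-way up.
- nut_b_mid (a point): (sizes in mm) Steel hexagon nut 17 across flats, 8 high, 11 g, lying loose in the tray; its centre, half-way up.
- nut_c_mid (a point): (sizes in mm) Steel hexagon nut 17 across flats, 8 high, 11 g, lying loose in the tray; its centre, half-way up.
- block_a_mid (a point): (sizes in mm) Aluminium rod-clamp block 22 x 18 x 12, 13 g, lying loose in the tray; its centre, half-way up.
- block_b_mid (a point): (sizes in mm) Aluminium rod-clamp block 22 x 18 x 12, 13 g, lying loose in the tray; its centre, half-way up.
- stopper: (sizes in mm) Bystander: grey stopper 21 across, 18 high, standing on the shaker's mat by its far corner on the -y side; centre of its underside.
- dish: (sizes in mm) Bystander: closed clear dish 35 across, 10 high, standing on the shaker's mat in front of the tray; centre of its underside.
- beaker: (sizes in mm) Bystander: glass beaker 70 across, 95 high, on the table; centre of its underside.
- wash_bottle: (sizes in mm) Bystander: white bottle 64 across, 170 high, on the table; centre of its underside.
- spanner: (sizes in mm) Bystander: spanner 170 long lying on the table along its own x; middle of its underside.
- driver: (sizes in mm) Bystander: screwdriver 180 long lying on the table along its own x; middle of its underside.
- jar: (sizes in mm) Bystander: capped glass jar 52 across, 60 high, on the table; centre of its underside.
- rod_clamp: (sizes in mm) Bystander: dark steel rod clamp about 45 x 70 x 22 lying on the table; centre of its underside.
- shaker: (sizes in mm) White orbital shaker fixed to the table, housing 250 (x) by 300 (y), platform 270 by 330, mat top 100 above the table. Origin: on the table under the platform's middle, over which the tray's middle lies within 5. Clamp posts, 14 thick, stand at (107, 45) and (-45, -137); stops 8 high stand 9 clear of the tray's foot on its -x and +y sides.

How it is judged:
On the way, in this order (a step that is already met when the one before it is completed fails the run):
1. both clamps are turned open to their end stops (value of joint each of far_clamp, end_clamp above 1.38 rad), for 0.2 s.
2. the tray is held tilted in the fingers (angle between tray's own z axis and vertical between 0.26 and 0.7 rad and contact force between tray and the fingers above 1 N), for 0.2 s.
At the end, for the whole second after the job is handed in: Both clamps fully open (over 1.38 of 1.5 rad); tray held by the fingers (over 1 N), tilted 15 to 40 degrees (0.26 to 0.70 rad), pressing on neither clamp (under 0.5 N); the centres of all five parts within 78 mm of the foot of the low wall in the cut-off corner (all of step 1 and all of step 2 and distance between each of nut_a_mid, nut_b_mid, nut_c_mid, block_a_mid, block_b_mid and tray_lip below 0.078 m and contact force between tray and far_knob below 0.5 N and contact force between tray and end_knob below 0.5 N); the arm keeps its last pose, push and grip.
It fails at once if a part is spilled out of the tray (distance between any of nut_a_mid, nut_b_mid, nut_c_mid, block_a_mid, block_b_mid and tray_mid above 0.165 m).
It fails at once if one of the other things is moved by more than 3 cm (distance of any of stopper, dish, beaker, wash_bottle, spanner, driver, jar, rod_clamp from where it was at the start of the episode above 0.03 m).
It also fails if it takes over 61 s, if anything falls off the work surface, if the arm or the gripper's body presses on something with over 40 N, if the wrist force passes 120 N, or if a joint passes its speed limit or range.

## Robot

A 7-joint arm with a two-finger parallel gripper is mounted at the origin on the work surface. World frame = base frame: x ahead of the robot, y to its left, z up, the work surface at z = 0. Lengths are in m, angles in rad, forces in N, time in s.
With the tool pointing down it reaches from about 0.35 to 0.9 m from the base axis. Payload 8.1 kg.
Tool frame: the origin (TCP) lies at the very end of the fingers, on their centre line; the grasp point (between the pads) lies 19 mm behind it; x points along the fingers, y is the direction in which the jaws open and shut, and the axes are right-handed (so a half turn about x gives the same grasp; the last joint's range is limited). The gripper opens to 92 mm and grips with 3 to 60 N. Pads are 19 mm wide; open, the fingers measure 130 mm over their backs; the gripper's body (75 mm by 190 mm) begins 47 mm behind the grasp point.
Start: joints at [-1.356, 0.434, 0.025, 1.573, -0.012, 1.134, -0.075], TCP at [0.195, 0.594, 0.227] pointing down, gripper open.
Joint ranges: [-2.62, 2.62], [-0.44, 2.09], [-1.27, 1.32], [0.08, 2.57], [-1.32, 4.46], [0.12, 2], [-2.74, 2.74]. Speed limits (rad/s): [2.22, 2.22, 3.01, 3.01, 3.14, 3.14, 3.14].

## Interface

Orientations are given as a rotation vector (axis times angle).
In Python, from bench import ctrl gives the robot as it stands.
- The arm moves only by the shell command python3 -m jog 'ROWS' [FORCE]. ROWS is JSON, one flat list of numbers, 7 for each row, row after row: the opening, from 0 (shut) to 1 (fully open), then the shift along the tool's x, y, z in m, then the turn, a rotation vector about the tool's x, y, z in degrees. A call has 1 to 20 rows; each row shifts and turns the commanded pose from where the row before left it, along the tool's axes as they then stand; what a row does not reach is not made up. A row lasts 1/12 s, in which the tool goes at most 41.7 mm and 7.16 degrees, less where a joint would pass 70% of its speed; a pose out of reach is approached as far as the arm can. A call is refused whole if a number of a shift passes 0.0417 or a number of a turn 7.16, either way. A call with a gripper value outside its range is refused whole. The fingers move at their own pace and stop on an object; FORCE is the grip in N (left out, the last holds). Time passes only in rows, so rows that do not move let the fingers close. It gives the time, the measured TCP pose, the force and the opening at its end, in the units of the state.
- ctrl.observe(): the state, without advancing time (a new reading comes with each control period).
- ctrl.camera(name): name is "side" or "top"; returns (picture, depth): 420x560x3 uint8, red, green, blue; 420x560 float32, m along the optical axis (not along the pixel's ray), 0 where there is no reading.
- ctrl.camera_model(name): a dict with "camera_matrix" (3x3 intrinsics, pixels), "R" (3x3) and "t" (3): a world point X has camera coordinates R X + t. Camera axes: x right, y down, z forward; pixel columns grow to the right and rows downward; lengths in m; the calibration is good to about 2 mm. A picture is of the moment at which its call begins. camera_model takes no time and is no camera call.
- ctrl.job_done(): hands the job in, once; it reports no verdict.
Trained networks look in the newest picture that a camera, given by its name, has taken for a name from the list of things; names that differ only in an ending like _2 or _b are one class to them, and where a whole thing is asked for, a point or a joint stands for the part that bears it (a point fixed in the world has none). Each returns a list of dicts, best first, with "score" (0 to 1); they miss things now and then, are a little off and sometimes report something else, mostly with a low value. They report only what shows in the picture. A call takes as long as a camera call.
- ctrl.trace(camera, thing): "region" (420x560 bool, what is visible of it) and "centre" ([column, row] in pixels, amid what is visible of it).
The state is a dict: "t": time; "joint_pos": joint angles; "qvel": joint speeds; "joint_efforts": joint torques, N m; "tool_pos": TCP position; "eef_rot": TCP orientation; "wrist_force": force on the tool from outside, world axes, zero at the start; "ft_torque": the same for the moment, N m; "gripper_width": opening from 0.0 (shut) to 1.0 (fully open).
Only numpy, scipy, OpenCV 4.12 (cv2) and the standard library are available. Lean on these libraries where they do the work, as an engineer would, in place of code of your own. Each camera call takes 0.05 s, during which the arm holds its last target. There are 200 camera calls.

## Working session

There is one attempt and no reset: what is moved stays moved. The work goes in short steps, Python scripts to look and compute and a shell command to move; the robot and the scene stay as the last step left them, time stands still between calls to the robot, and variables do not carry over. Pictures are saved under pics/ and viewed, about 8 in all and at most 12, crops included, and the job is handed in when it is done.

```bash
ls; mkdir -p pics
cat > h.py <<'E'
import numpy as np, cv2
from bench import ctrl
from scipy.spatial.transform import Rotation as Rn
def snap(n,f=None):
    p,d=ctrl.camera(n)
    if f: cv2.imwrite('pics/'+f,p[:,:,::-1])
    return p,d
def back(n,d,uv=None,mask=None):
    m=ctrl.camera_model(n);K=np.array(m['camera_matrix']);R=np.array(m['R']);t=np.array(m['t'])
    if mask is not None: v,u=np.nonzero(mask&(d>0))
    else: u,v=np.array(uv,float).reshape(-1,2).T
    z=d[v.astype(int),u.astype(int)]
    c=np.stack([(u-K[0,2])/K[0,0]*z,(v-K[1,2])/K[1,1]*z,z],1)
    return (c-t)@R
def proj(n,X):
    m=ctrl.camera_model(n);c=np.atleast_2d(X)@np.array(m['R']).T+np.array(m['t']);c=c@np.array(m['camera_matrix']).T
    return c[:,:2]/c[:,2:]
E
python3 - <<'E'
from h import *
for n in('top','side'):
    p,d=snap(n,n+'0.png'); np.save(n+'d.npy',d)
    for th in('tray','far_knob','stopper','dish','shaker','nut_a_mid','block_a_mid'):
        for r in ctrl.trace(n,th)[:4]:
            P=back(n,d,mask=r['region'])
            if len(P): print(n,th,round(r['score'],2),np.round(r['centre']),np.round(np.median(P,0),3),np.round(P.min(0),3),np.round(P.max(0),3))
s=ctrl.observe();print(s['t'],s['tool_pos'],Rn.from_rotvec(s['eef_rot']).as_matrix().round(3))
E
```

```text
pics
top tray 0.75 [256. 205.] [0.546 0.057 0.106] [ 0.436 -0.073  0.094] [0.653 0.175 0.159]
top far_knob 0.59 [436. 247.] [ 0.42  -0.446  0.007] [ 0.345 -0.477 -0.007] [ 0.501 -0.41   0.017]
top far_knob 0.44 [243. 167.] [0.643 0.082 0.192] [0.62  0.074 0.151] [0.67  0.092 0.203]
top stopper 0.57 [306. 171.] [ 0.634 -0.085  0.117] [ 0.624 -0.093  0.113] [ 0.643 -0.076  0.125]
top shaker 0.71 [256. 241.] [0.499 0.051 0.1  ] [ 0.383 -0.14  -0.005] [0.735 0.24  0.203]
top shaker 0.58 [302. 228.] [ 0.471 -0.07   0.193] [ 0.464 -0.093  0.152] [ 0.483 -0.047  0.2  ]
top block_a_mid 0.58 [262. 228.] [0.484 0.032 0.116] [0.475 0.022 0.11 ] [0.495 0.04  0.124]
top block_a_mid 0.5 [253. 240.] [0.493 0.05  0.1  ] [ 0.383 -0.135 -0.008] [0.725 0.235 0.203]
side tray 0.66 [262. 211.] [0.537 0.072 0.112] [ 0.433 -0.076 -0.004] [0.638 0.426 0.198]
side tray 0.62 [299. 189.] [0.646 0.077 0.18 ] [0.622 0.07  0.097] [0.673 0.19  0.199]
side far_knob 0.45 [301. 186.] [0.646 0.077 0.181] [ 0.622  0.07  -0.005] [0.716 0.401 0.199]
side stopper 0.72 [262. 247.] [ 0.529 -0.081  0.099] [ 0.363 -0.131 -0.004] [0.702 0.241 0.199]
side dish 0.63 [223. 210.] [0.425 0.083 0.109] [0.413 0.071 0.101] [0.441 0.106 0.114]
side shaker 0.95 [263. 247.] [ 0.529 -0.083  0.099] [ 0.363 -0.131 -0.002] [0.685 0.327 0.199]
side shaker 0.69 [284. 160.] [0.625 0.39  0.085] [ 0.595  0.369 -0.004] [0.661 0.781 0.174]
side shaker 0.39 [298. 185.] [0.645 0.077 0.178] [0.622 0.07  0.097] [0.673 0.19  0.196]
0.8 [0.19534344 0.59371245 0.22675442] [[ 0.     0.313  0.95 ]
 [ 0.     0.95  -0.313]
 [-1.     0.     0.   ]]
```

Run:
```python
import cv2
a=cv2.imread('pics/top0.png')[110:310,160:400];b=cv2.imread('pics/side0.png')[90:330,120:400]
cv2.imwrite('pics/top_c.png',cv2.resize(a,None,fx=3.3,fy=3,interpolation=cv2.INTER_CUBIC)[:600,:800])
```

```text
(no output)
```

View pics/top_c.png

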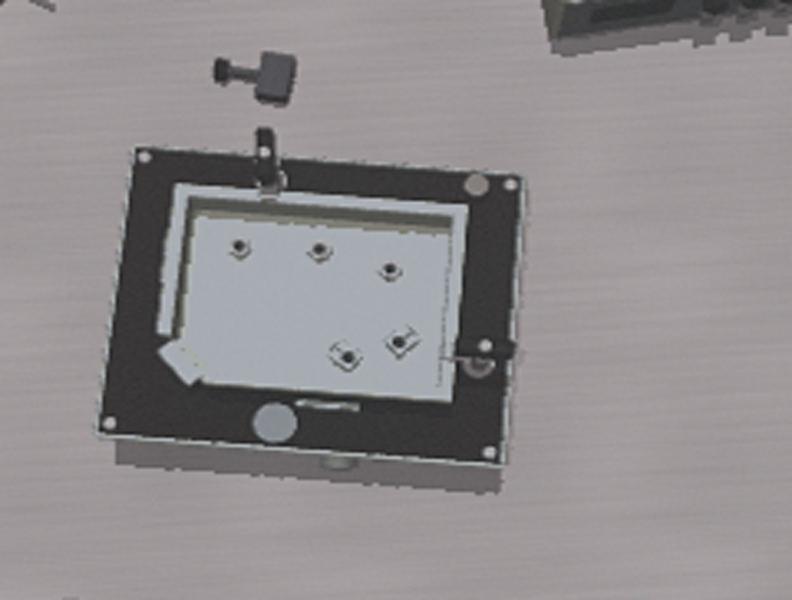

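View pics/side0.png

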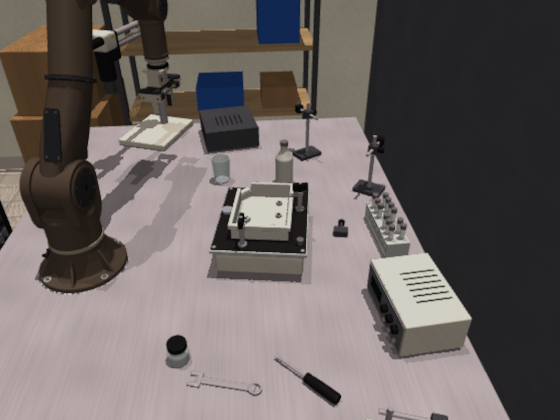

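The top view shows the tray with three nuts (crop ~240,247 / 319,250 / 390,270) and two blocks (347,356 / 400,341). The far knob is at (265,150), the end knob at (485,345) and the lip corner at (182,362). The dish is in front of the tray and the stopper at the far right corner. Next I'll fit the poses.

Run:
```python
from h import *
d=np.load('topd.npy')
P=back('top',d,mask=np.ones(d.shape,bool))
def rect(Q):
    c,s,a=cv2.minAreaRect((Q[:,:2]*1000).astype(np.float32)); return np.round(c,1),np.round(s,1),round(a,1),len(Q)
near=(abs(P[:,0]-.54)<.22)&(abs(P[:,1]-.05)<.23)
Q=P[near]
pl=Q[(abs(Q[:,2]-.1)<.012)];print('plat',rect(pl))
rim=Q[(Q[:,2]>.144)&(Q[:,2]<.1565)&(Q[:,0]>.41)&(Q[:,0]<.66)&(Q[:,1]>-.1)];print('rim',rect(rim))
k=Q[(Q[:,2]>.185)&(Q[:,2]<.21)]
for s in(k[:,0]>.57,k[:,0]<.57): print('knob',rect(k[s]),k[s].mean(0).round(4))
for th in('nut_a_mid','block_a_mid'):
  pass
```

```text
plat (array([538.4,  54. ]), array([330.7, 271.4]), 81.7, 9908)
rim (array([536.9,  45.1]), array([253.4, 175.9]), 81.5, 1161)
knob (array([651.4,  82.6]), array([10.7, 47.7]), 87.3, 88) [0.6495 0.0827 0.1944]
knob (array([474. , -74.7]), array([43.6, 15.1]), 80.6, 106) [ 0.4731 -0.0746  0.1941]
```

```bash
cat >> h.py <<'E'
def st(tgt=None,yaw=None):
    s=ctrl.observe();R=Rn.from_rotvec(s['eef_rot']).as_matrix();p=np.array(s['tool_pos'])
    print('t',round(s['t'],2),'p',p.round(4),'yaw',round(np.degrees(np.arctan2(R[1,1],R[0,1])),1),'xax',R[:,0].round(3),'q',np.round(s['joint_pos'],2),'F',np.round(s['wrist_force'],1),'w',round(s['gripper_width'],3))
    if tgt is not None: print('delta tool',(R.T@(np.array(tgt)-p)).round(4))
E
python3 -m jog '[0.4,0,-0.0202,0.0349,0,0,0,0.4,0,-0.0202,0.0349,0,0,0,0.4,0,-0.0202,0.0349,0,0,0,0.4,0,-0.0202,0.0349,0,0,0,0.4,0,-0.0202,0.0349,0,0,0,0.4,0,-0.0202,0.0349,0,0,0,0.4,0,-0.0202,0.0349,0,0,0,0.4,0,-0.0202,0.0349,0,0,0,0.4,0,-0.0202,0.0349,0,0,0,0.4,0,-0.0202,0.0349,0,0,0,0.4,0,-0.0202,0.0349,0,0,0,0.4,0,-0.0202,0.0349,0,0,0,0.4,0,-0.0202,0.0349,0,0,0,0.4,0,-0.0202,0.0349,0,0,0,0.4,0,-0.0202,0.0349,0,0,0,0.4,0,-0.0202,0.0349,0,0,0,0.4,0,-0.0202,0.0349,0,0,0]' 20
python3 -m jog '[0.4,0,0,0,7.1,0,0,0.4,0,0,0,7.1,0,0,0.4,0,0,0,7.1,0,0,0.4,0,0,0,7.1,0,0,0.4,0,0,0,7.1,0,0,0.4,0,0,0,7.1,0,0,0.4,0,0,0,7.1,0,0,0.4,0,0,0,7.1,0,0,0.4,0,0,0,7.1,0,0,0.4,0,0,0,7.1,0,0,0.4,0,0,0,7.1,0,0,0.4,0,0,0,7.1,0,0,0.4,0,0,0,7.1,0,0,0.4,0,0,0,7.1,0,0,0.4,0,0,0,7.1,0,0,0.4,0,0,0,7.1,0,0,0.4,0,0,0,7.1,0,0,0.4,0,0,0,7.1,0,0,0.4,0,0,0,7.1,0,0,0.4,0,0,0,7.1,0,0]'
python3 -c "
from h import *
st([.651,.083,.164])"
```

```text
t: 2.22
tool_pos: [0.6527, 0.0805, 0.2269]
eef_rot: [0.249, 1.556, -0.249]
wrist_force: [1.2, 0.7, 0.4]
gripper_width: 0.399
t: 3.88
tool_pos: [0.6516, 0.0823, 0.2268]
eef_rot: [2.037, 0.35, -2.037]
wrist_force: [-0.1, -1.2, -0.2]
gripper_width: 0.401
t 3.88 p [0.6516 0.0823 0.2268] yaw -70.5 xax [ 0.  0. -1.] q [-0.73  0.6   0.87  1.53 -0.48  1.23 -1.02] F [-0.1 -1.2 -0.2] w 0.401
delta tool [ 0.0628 -0.0008  0.0003]
```

```bash
python3 -m jog '[0.4,0,0,0,7,0,0,0.4,0,0,0,7,0,0,0.4,0,0,0,7,0,0,0.4,0,0,0,6.8,0,0,0.4,0.021,0,0,0,0,0,0.4,0.021,0,0,0,0,0,0.4,0.021,0,0,0,0,0,0.4,0,0,0,0,0,0]'
python3 -m jog '[0,0,0,0,0,0,0,0,0,0,0,0,0,0,0,0,0,0,0,0,0,0,0,0,0,0,0,0,0,0,0,0,0,0,0,0,0,0,0,0,0,0]' 20
python3 - <<'E'
from h import *
st()
p,d=snap('side','s1.png')
cv2.imwrite('pics/s1c.png',cv2.resize(p[150:290,190:340,::-1],None,fx=4,fy=4,interpolation=cv2.INTER_CUBIC))
E
```

```text
t: 4.55
tool_pos: [0.6493, 0.083, 0.1598]
eef_rot: [-2.143, 0.15, 2.156]
wrist_force: [-0.2, 0.2, -0.8]
gripper_width: 0.398
t: 5.05
tool_pos: [0.6531, 0.0833, 0.1659]
eef_rot: [-2.152, 0.147, 2.145]
wrist_force: [0.0, 2.6, 5.9]
gripper_width: 0.153
t 5.05 p [0.6531 0.0833 0.1659] yaw -97.9 xax [ 0.004  0.002 -1.   ] q [-0.77  0.7   0.96  1.61 -0.61  1.15 -1.38] F [0.  2.6 5.9] w 0.153
```

View pics/s1c.png

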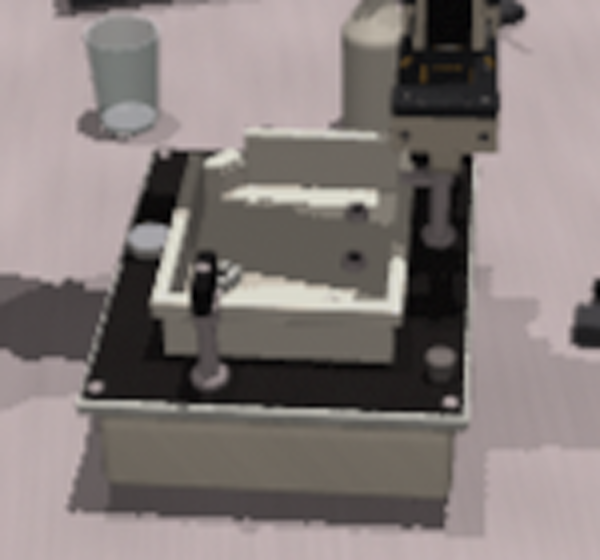

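The gripper holds the far knob (opening 14 mm) and everything else is in place. Now I'll turn it counter-clockwise.

```bash
python3 -m jog '[0,0,0,0,-7.1,0,0,0,0,0,0,-7.1,0,0,0,0,0,0,-7.1,0,0,0,0,0,0,-7.1,0,0,0,0,0,0,-7.1,0,0,0,0,0,0,-7.1,0,0,0,0,0,0,-7.1,0,0,0,0,0,0,-7.1,0,0,0,0,0,0,-7.1,0,0,0,0,0,0,-7.1,0,0,0,0,0,0,-7.1,0,0,0,0,0,0,-7.1,0,0,0,0,0,0,-2,0,0,0,0,0,0,0,0,0]'
python3 -c "
from h import *
st([.651,.083,.166]);print(ctrl.observe()['ft_torque'])"
```

```text
t: 6.27
tool_pos: [0.6501, 0.0874, 0.1659]
eef_rot: [1.347, 1.125, -1.341]
wrist_force: [-12.6, 13.2, 15.1]
gripper_width: 0.152
t 6.27 p [0.6501 0.0874 0.1659] yaw -10.5 xax [-0.002  0.008 -1.   ] q [-0.56  0.58  0.54  1.6  -0.34  1.06 -0.1 ] F [-12.6  13.2  15.1] w 0.152
delta tool [-0.0002  0.0017  0.0042]
[ 2.59953983  2.73669325 -0.54189377]
```

```bash
python3 -m jog '[0.4,0,0,0,0,0,0,0.4,0,0,0,0,0,0,0.4,0,0,0,0,0,0,0.4,0,0,0,0,0,0,0.4,-0.022,0,0,0,0,0,0.4,-0.022,0,0,0,0,0,0.4,-0.022,0,0,0,0,0,0.4,0,-0.0239,0.0319,0,0,0,0.4,0,-0.0239,0.0319,0,0,0,0.4,0,-0.0239,0.0319,0,0,0,0.4,0,-0.0239,0.0319,0,0,0,0.4,0,-0.0239,0.0319,0,0,0,0.4,0,-0.0239,0.0319,0,0,0,0.4,0,0,0,-2,0,0,0.4,0,0,0,0,0,0]'
python3 - <<'E'
from h import *
st([.474,-.0747,.164])
p,d=snap('top','t1.png')
cv2.imwrite('pics/t1c.png',cv2.resize(p[110:310,160:400,::-1],None,fx=3.3,fy=3,interpolation=cv2.INTER_CUBIC))
P=back('top',d,mask=np.ones(d.shape,bool))
k=P[(P[:,2]>.185)&(P[:,2]<.205)&(abs(P[:,0]-.651)<.035)&(abs(P[:,1]-.083)<.04)]
print(k.mean(0),cv2.minAreaRect((k[:,:2]*1000).astype(np.float32)))
E
```

```text
t: 7.52
tool_pos: [0.473, -0.0811, 0.2302]
eef_rot: [1.325, 1.132, -1.323]
wrist_force: [0.3, 1.0, 0.8]
gripper_width: 0.401
t 7.52 p [ 0.473  -0.0811  0.2302] yaw -9.0 xax [ 0.     0.001 -1.   ] q [-0.48  0.21  0.65  1.95 -0.15  1.03  0.08] F [0.3 1.  0.8] w 0.401
delta tool [ 0.0662 -0.0001 -0.0064]
[0.64894709 0.08258002 0.19378588] ((649.7249145507812, 82.8655014038086), (46.29507064819336, 15.235710144042969), 77.8823013305664)
```

View pics/t1c.png

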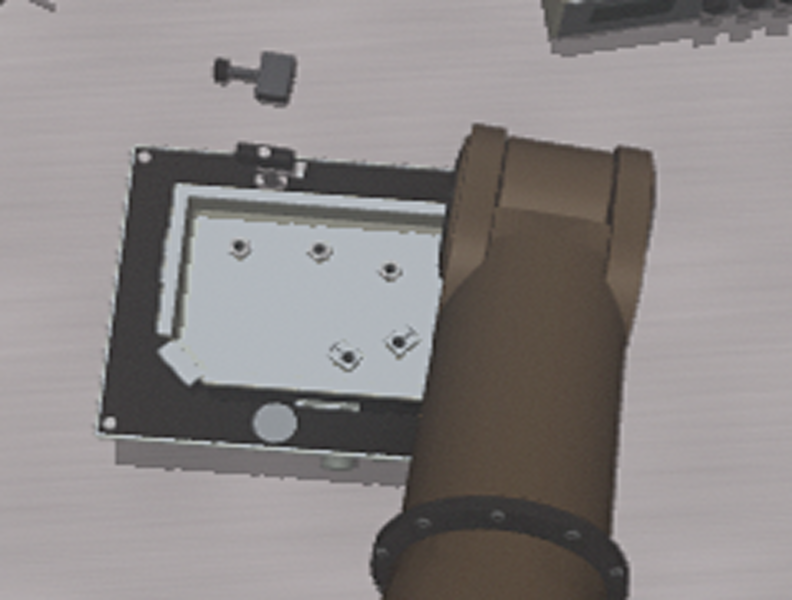

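The far knob's bar now lies along the rim at 77.9°, about 86° from its start, so it is at the stop. Parts are unmoved. Next is the end knob.

```bash
python3 -m jog '[0.4,0.021,0,-0.0064,0,0,0,0.4,0.021,0,0,0,0,0,0.4,0.022,0,0,0,0,0,0.4,0,0,0,0,0,0,0,0,0,0,0,0,0,0,0,0,0,0,0,0,0,0,0,0,0,0,0,0,0,0,0,0,0,0,0,0,0,0,0,0,0,0,0,0,0,0,0,0,0]' 20
python3 -c "
from h import *
st([.474,-.0747,.166])"
```

```text
t 7.57 p [ 0.4744 -0.0797  0.2302] yaw -8.9 xax [ 0.001  0.001 -1.   ] q [-0.48  0.21  0.65  1.95 -0.15  1.03  0.08] F [0.  0.6 0.5] w 0.398
delta tool [ 0.0642 -0.0012 -0.0048]invalid input at $: expected a multiple of 7 numbers
```

```bash
python3 -m jog '[0.4,0.021,0,-0.0055,0,0,0,0.4,0.021,0,0,0,0,0,0.4,0.022,0,0,0,0,0,0.4,0,0,0,0,0,0,0,0,0,0,0,0,0,0,0,0,0,0,0,0,0,0,0,0,0,0,0,0,0,0,0,0,0,0,0,0,0,0,0,0,0]' 20
python3 -c "
from h import *
st([.474,-.0747,.166])"
```

```text
t: 8.32
tool_pos: [0.4725, -0.0729, 0.1662]
eef_rot: [1.32, 1.138, -1.325]
wrist_force: [-14.6, 2.8, 12.6]
gripper_width: 0.151
t 8.32 p [ 0.4725 -0.0729  0.1662] yaw -8.8 xax [-0.006  0.002 -1.   ] q [-0.45  0.29  0.62  2.03 -0.22  0.89  0.14] F [-14.6   2.8  12.6] w 0.151
delta tool [0.0002 0.0018 0.0016]
```

```bash
python3 -m jog '[0,0,0,0,-7.1,0,0,0,0,0,0,-7.1,0,0,0,0,0,0,-7.1,0,0,0,0,0,0,-7.1,0,0,0,0,0,0,-7.1,0,0,0,0,0,0,-7.1,0,0,0,0,0,0,-7.1,0,0,0,0,0,0,-7.1,0,0,0,0,0,0,-7.1,0,0,0,0,0,0,-7.1,0,0,0,0,0,0,-7.1,0,0,0,0,0,0,-7.1,0,0,0,0,0,0,-2,0,0,0,0,0,0,0,0,0]'
python3 -c "
from h import *
st([.474,-.0747,.166]);print(ctrl.observe()['ft_torque'])"
```

```text
t: 9.48
tool_pos: [0.4712, -0.0739, 0.1662]
eef_rot: [0.159, 1.573, -0.158]
wrist_force: [-18.7, 0.5, 14.5]
gripper_width: 0.15
t 9.48 p [ 0.4712 -0.0739  0.1662] yaw 78.4 xax [-0.008  0.001 -1.   ] q [-0.19  0.27  0.29  2.01 -0.1   0.88  1.52] F [-18.7   0.5  14.5] w 0.15
delta tool [ 0.0001 -0.0002  0.0029]
[ 0.1066123   3.92012983 -0.33550554]
```

```bash
python3 -m jog '[0.35,0,0,0,0,0,0,0.35,0,0,0,0,0,0,0.35,0,0,0,0,0,0,0.35,0,0,0,0,0,0,0.35,-0.022,0,0,0,0,0,0.35,-0.022,0,0,0,0,0,0.35,-0.022,0,0,0,0,0,0.35,0,0.01,0.031,0,0,0,0.35,0,0.01,0.031,0,0,0,0.35,0,0.01,0.031,0,0,0,0.35,0,0,0,-2.5,0,0,0.35,0,0,0,0,0,0]'
python3 - <<'E'
from h import *
a=np.radians(-8.3);T=np.array([[np.cos(a),-np.sin(a)],[np.sin(a),np.cos(a)]]);c0=np.array([.5384,.054])
for n in('top','side'):
    if n=='top': d=np.load('topd.npy')
    else: p,d=snap(n,'s2.png')
    P=back(n,d,mask=np.ones(d.shape,bool)); L=(P[:,:2]-c0)@T
    m=(P[:,2]>.142)&(P[:,2]<.157)&(abs(L)<.14).all(1)
    for nm,mm,ax in(('-y rim',m&(L[:,1]<-.085)&(L[:,0]>-.01)&(L[:,0]<.07),1),('+x rim',m&(L[:,0]>.06)&(L[:,1]<-.0)&(L[:,1]>-.09),0),('+y rim',m&(L[:,1]>.09)&(abs(L[:,0])<.05),1)):
        if mm.sum()>5: print(n,nm,mm.sum(),np.percentile(L[mm,ax],[3,50,97]).round(4),np.median(P[mm,2]).round(4))
    for x in (0,.03,.06):
        mm=m&(L[:,1]<-.085)&(abs(L[:,0]-x)<.012)
        if mm.sum()>5: print('  x',x,np.percentile(L[mm,1],[3,97]).round(4))
    k=P[(P[:,2]>.185)&(P[:,2]<.205)&(abs(P[:,0]-.474)<.035)&(abs(P[:,1]+.0747)<.04)]
    if len(k)>9: print(n,'endbar',cv2.minAreaRect((k[:,:2]*1000).astype(np.float32)))
cx,cy=.05,-.1115
print('target',c0+T@np.array([cx,cy]))
st(np.r_[c0+T@np.array([cx,cy]),.122])
cv2.imwrite('pics/s2c.png',cv2.resize(p[130:290,190:340,::-1],None,fx=3.5,fy=3.5,interpolation=cv2.INTER_CUBIC))
E
```

```text
t: 10.48
tool_pos: [0.5743, -0.0624, 0.2312]
eef_rot: [0.122, 1.567, -0.123]
wrist_force: [-0.9, 0.1, -0.5]
gripper_width: 0.351
top -y rim 128 [-0.1165 -0.1114 -0.1061] 0.1502
top +x rim 163 [0.0744 0.0798 0.086 ] 0.1497
top +y rim 174 [0.1056 0.1105 0.1164] 0.15
  x 0 [-0.1166 -0.106 ]
  x 0.03 [-0.1164 -0.1061]
  x 0.06 [-0.1163 -0.1062]
top endbar ((473.99755859375, -74.74386596679688), (43.60060501098633, 15.086260795593262), 80.56138610839844)
side -y rim 140 [-0.1208 -0.1158 -0.1058] 0.1489
side +x rim 76 [0.0728 0.0782 0.0832] 0.1502
side +y rim 33 [0.0996 0.1062 0.1153] 0.1477
  x 0 [-0.1208 -0.1072]
  x 0.03 [-0.1211 -0.1056]
  x 0.06 [-0.1194 -0.1078]
side endbar ((471.4810485839844, -77.57435607910156), (18.111604690551758, 43.90270233154297), 73.58032989501953)
target [ 0.57178057 -0.06354994]
t 10.53 p [ 0.573  -0.0629  0.2314] yaw 80.9 xax [-0.001 -0.    -1.   ] q [-0.19  0.35  0.29  1.71 -0.11  1.1   1.54] F [-0.2  0.  -0.5] w 0.352
delta tool [ 0.1094 -0.0008 -0.0011]
```

View pics/s2c.png

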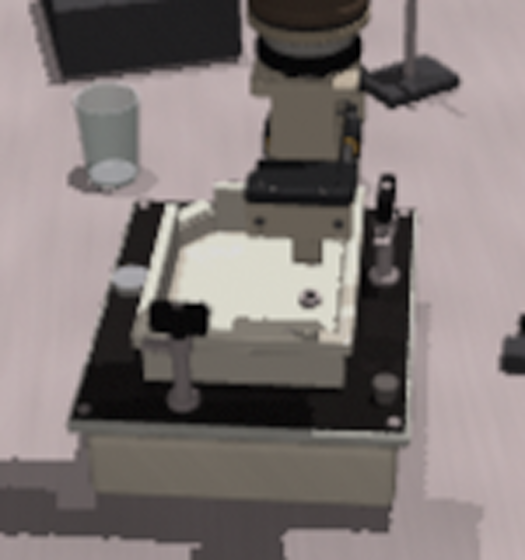

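Both knob bars lie along the rims. The gripper is above the -y rim, so I'll descend and grip.

```bash
python3 -m jog '[0.35,0.027,0,-0.001,-0.8,0,0,0.35,0.027,0,0,0,0,0,0.35,0.027,0,0,0,0,0,0.35,0.027,0,0,0,0,0,0.35,0,0,0,0,0,0,0,0,0,0,0,0,0,0,0,0,0,0,0,0,0,0,0,0,0,0,0,0,0,0,0,0,0,0,0,0,0,0,0,0,0]' 45
python3 -c "
from h import *
st([.5718,-.0635,.122])"
```

```text
t: 11.37
tool_pos: [0.5728, -0.0629, 0.1256]
eef_rot: [0.114, 1.565, -0.114]
wrist_force: [-1.0, -0.2, 7.4]
gripper_width: 0.117
t 11.37 p [ 0.5728 -0.0629  0.1256] yaw 81.7 xax [ 0.003  0.    -1.   ] q [-0.17  0.46  0.26  1.83 -0.15  0.86  1.59] F [-1.  -0.2  7.4] w 0.117
delta tool [ 0.0036 -0.0008 -0.0009]
```

```bash
python3 -m jog '[0,-0.0118,0.001,-0.001,0,-2.12,-2.12,0,-0.0118,0.001,-0.001,0,-2.12,-2.12,0,-0.0118,0.001,-0.001,0,-2.12,-2.12,0,-0.0118,0.001,-0.001,0,-2.12,-2.12,0,0,0,0,0,0,0]'
python3 - <<'E'
from h import *
st()
p,d=snap('side','s3.png')
cv2.imwrite('pics/s3c.png',cv2.resize(p[130:290,190:340,::-1],None,fx=3.5,fy=3.5,interpolation=cv2.INTER_CUBIC))
E
```

```text
t: 11.78
tool_pos: [0.5666, -0.0527, 0.1724]
eef_rot: [-0.013, 1.423, -0.23]
wrist_force: [0.2, -0.1, -1.0]
gripper_width: 0.118
t 11.78 p [ 0.5666 -0.0527  0.1724] yaw 81.2 xax [ 0.129 -0.166 -0.978] q [-0.4   0.34  0.37  1.93  0.08  0.78  1.31] F [ 0.2 -0.1 -1. ] w 0.118
```

View pics/s3c.png

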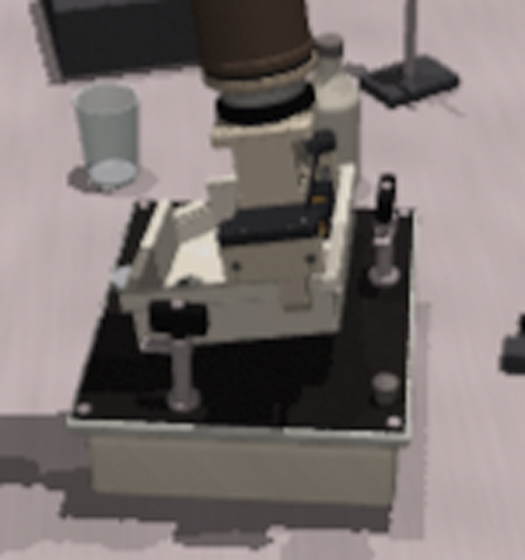

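The tray tilts with the gripper and clears the clamps. I'll carry on.

```bash
python3 -m jog '[0,-0.0118,0.001,-0.001,0,-2.12,-2.12,0,-0.0118,0.001,-0.001,0,-2.12,-2.12,0,-0.0118,0.001,-0.001,0,-2.12,-2.12,0,-0.0118,0.001,-0.001,0,-2.12,-2.12,0,-0.0059,0.0005,-0.0005,0,-1.06,-1.06,0,0,0,0,0,0,0,0,0,0,0,0,0,0,0,0,0,0,0,0,0,0,0,0,0,0,0,0]'
python3 - <<'E'
from h import *
st()
p,d=snap('top','t4.png')
for th in ('nut_a_mid','block_a_mid'):
    for r in ctrl.trace('top',th)[:4]:
        P=back('top',d,mask=r['region'])
        if len(P): print(th,round(r['score'],2),np.round(r['centre']),np.median(P,0).round(3))
cv2.imwrite('pics/t4c.png',cv2.resize(p[110:310,160:400,::-1],None,fx=3.3,fy=3,interpolation=cv2.INTER_CUBIC))
E
```

```text
t: 12.58
tool_pos: [0.5532, -0.0388, 0.2186]
eef_rot: [-0.145, 1.263, -0.363]
wrist_force: [-1.4, 1.1, 0.6]
gripper_width: 0.116
t 12.58 p [ 0.5532 -0.0388  0.2186] yaw 78.7 xax [ 0.255 -0.345 -0.903] q [-0.7   0.23  0.48  2.03  0.44  0.77  0.89] F [-1.4  1.1  0.6] w 0.116
```

View pics/t4c.png

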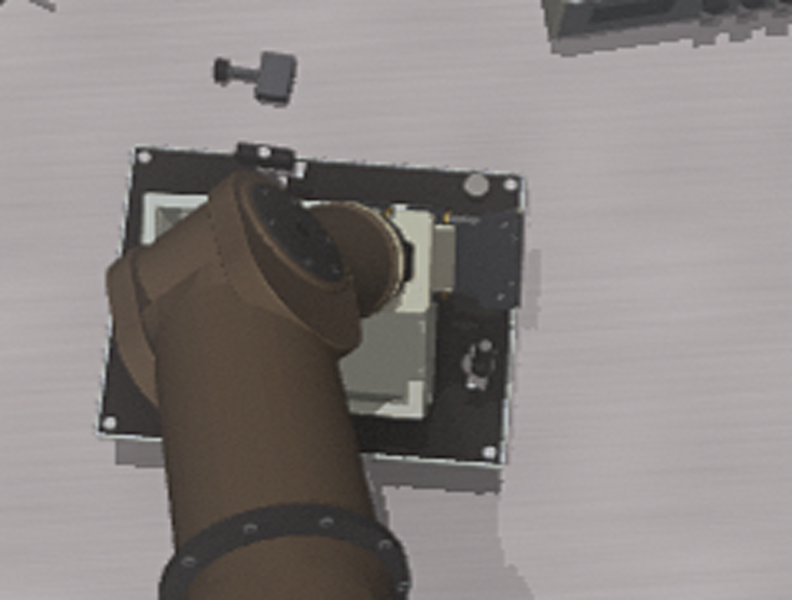

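The top view is blocked by the arm, but the blocks have left their old spots. The end knob shows open at (485,360). To settle any stragglers I'll tip to about 34° briefly, then look from the side.

```bash
python3 -m jog '[0,-0.0118,0.001,-0.001,0,-2.12,-2.12,0,-0.0118,0.001,-0.001,0,-2.12,-2.12,0,-0.0118,0.001,-0.001,0,-2.12,-2.12,0,0,0,0,0,0,0,0,0,0,0,0,0,0,0,0,0,0,0,0,0,0,0,0,0,0,0,0,0,0,0,0,0,0,0,0,0,0,0,0,0,0]'
python3 - <<'E'
from h import *
st()
p,d=snap('side','s5.png')
for th in ('nut_a_mid','block_a_mid'):
    for r in ctrl.trace('side',th)[:5]:
        P=back('side',d,mask=r['region'])
        if len(P): print(th,round(r['score'],2),np.round(r['centre']),np.median(P,0).round(3))
cv2.imwrite('pics/s5c.png',cv2.resize(p[150:270,200:340,::-1],None,fx=5,fy=5,interpolation=cv2.INTER_CUBIC))
E
```

```text
t: 13.48
tool_pos: [0.5409, -0.0221, 0.2479]
eef_rot: [-0.233, 1.147, -0.444]
wrist_force: [-0.6, 0.7, 0.8]
gripper_width: 0.118
t 13.48 p [ 0.5409 -0.0221  0.2479] yaw 76.1 xax [ 0.337 -0.454 -0.825] q [-0.89  0.19  0.51  2.09  0.68  0.86  0.58] F [-0.6  0.7  0.8] w 0.118
```

View pics/s5c.png

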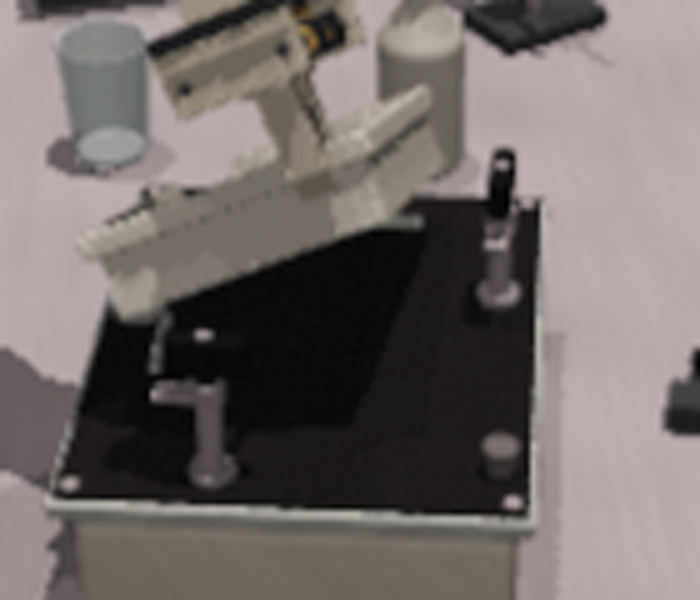

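The side view shows the tray held, resting on its cut corner and clear of both clamps. The parts are hidden behind the raised wall, so I'll check how much of the corner the top camera sees.

```bash
cat >> h.py <<'E'
def t2w(X):
    s=ctrl.observe();R=Rn.from_rotvec(s['eef_rot']).as_matrix();X=np.atleast_2d(X)/1000.
    return np.stack([-(X[:,2]-.024),X[:,1]+.1115,X[:,0]-.05],1)@R.T+np.array(s['tool_pos'])
def w2t(P):
    s=ctrl.observe();R=Rn.from_rotvec(s['eef_rot']).as_matrix()
    c=(P-np.array(s['tool_pos']))@R
    return np.stack([c[:,2]+.05,c[:,1]-.1115,.024-c[:,0]],1)*1000
def vis(n,d):
    L=w2t(back(n,d,mask=np.ones(d.shape,bool)));return L[(abs(L[:,0])<76)&(abs(L[:,1])<106)&(L[:,2]>-8)&(L[:,2]<34)]
E
python3 - <<'E'
from h import *
print('corner foot',t2w([[-64,94,0],[-80,78,0],[-48,110,0],[80,-110,0]]).round(3))
for n in('top','side'):
    p,d=snap(n,n+'6.png'); L=vis(n,d)
    print(n,len(L));H=np.histogram2d(L[:,0],L[:,1],bins=[np.arange(-80,81,20),np.arange(-110,111,20)])[0].astype(int);print(H)
    hi=L[(L[:,2]>9)];print('raised',len(hi))
    for r in ctrl.trace(n,'nut_a_mid')[:4]+ctrl.trace(n,'block_a_mid')[:4]:print(round(r['score'],2),r['centre'])
E
```

```text
corner foot [[ 0.49   0.155  0.1  ]
 [ 0.472  0.142  0.1  ]
 [ 0.508  0.169  0.1  ]
 [ 0.577 -0.033  0.24 ]]
top 783
[[ 0 31 46 42 44 41 29  0  0  0  0]
 [ 0 40 49 56 37 11  1  0  0  0  0]
 [ 0 23 16 15  0  0  0  0  0  0  0]
 [ 0  6  0  0  0  0  0  0  0  0  0]
 [ 0  0  0  0  0  0  0  0  0  0  0]
 [ 0  0  0  0  0  0  0  0 12 36 27]
 [ 0  0  2  0  3  0  1  0 27 53 64]
 [ 0  0  2  0  3  8  1  0 12 20 25]]
raised 49
0.65 [238.8, 133.6]
side 124
[[ 2  0  0  0  0  0  0  0  0  0  0]
 [ 1  0  0  0  0  0  0  0  0  0  0]
 [ 5  0  0  0  0  0  0  0  0  0  0]
 [ 3  0  0  0  0  0  0  0  0  0  0]
 [ 3  0  0  0  0  0  0  0  0  0  0]
 [ 2  0  0  0  0  0  0  0  0  0  0]
 [ 5  0  0  0  0  0  0  0  0  0  0]
 [15 14 13 12 12  9  5  9  5  6  3]]
raised 77
0.64 [251.1, 193.1]
0.23 [221.4, 165.1]
0.21 [284.3, 158.9]
0.73 [339.6, 230.7]
```

Run:
```python
from h import *
p,d=snap('top'); L=vis('top',d)
hi=L[(L[:,2]>9)];print(hi[np.lexsort((hi[:,1],hi[:,0]))].round(0).astype(int).tolist())
print('floor z',np.median(L[:,2]))
cv2.imwrite('pics/t6c.png',cv2.resize(p[130:280,170:350,::-1],None,fx=4.4,fy=4,interpolation=cv2.INTER_CUBIC))
```

```text
[[-76, -43, 32], [-76, -23, 31], [-76, -63, 34], [-75, 23, 11], [-75, 18, 9], [-75, 13, 29], [-74, 9, 10], [-73, -47, 11], [-59, -57, 10], [-54, -35, 10], [35, 105, 13], [36, 105, 19], [38, 106, 13], [40, 105, 28], [40, 102, 27], [42, 77, 11], [42, 104, 24], [42, 105, 9], [43, 106, 12], [43, 103, 31], [44, 105, 18], [45, 104, 10], [45, 106, 12], [47, 103, 21], [48, 105, 28], [48, 102, 27], [48, 106, 12], [50, 104, 20], [50, 105, 23], [51, 105, 27], [51, 106, 12], [51, 105, 32], [53, 105, 23], [53, 106, 26], [53, 105, 13], [54, 106, 16], [54, 104, 33], [55, 106, 21], [57, 106, 17], [58, 104, 24], [58, 105, 26], [59, 104, 14], [59, 105, 32], [61, 104, 24], [61, 103, 30], [62, 103, 15], [64, 105, 27], [64, 104, 33], [65, 103, 20], [66, 103, 29], [69, 105, 27], [72, 104, 28]]
floor z 3.665629591699901
```

View pics/t6c.png

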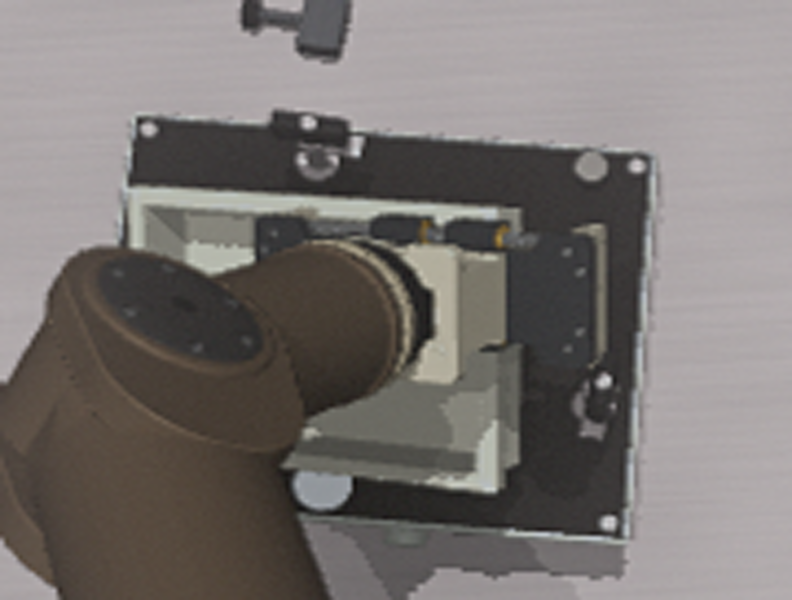

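The visible floor along the -x wall (y < 10) and in the +x/+y corner is empty, so all parts have slid. As insurance against a part stuck on a wall, I'll go back to about 28° and rock the tray gently towards each wall.

```bash
python3 -m jog '[0,0.0118,-0.0006,0.0006,0,2.12,2.12,0,0.0118,-0.0006,0.0006,0,2.12,2.12,0,0.0026,-0.001,-0.001,0,-2.47,2.47,0,0.0026,-0.001,-0.001,0,-2.47,2.47,0,0.0026,-0.001,-0.001,0,-2.47,2.47,0,0.0026,-0.001,-0.001,0,-2.47,2.47,0,0,0,0,0,0,0,0,0,0,0,0,0,0,0,0,0,0,0,0,0,0,0,0,0,0,0,0,0,0,0,0,0,0,0,0,0,0,0,0,0,0]'
python3 - <<'E'
from h import *
st();print(t2w([[-80,78,0],[-48,110,0]]).round(3))
p,d=snap('top'); L=vis('top',d)
print(np.histogram2d(L[:,0],L[:,1],bins=[np.arange(-80,81,20),np.arange(-110,111,20)])[0].astype(int))
hi=L[(L[:,2]>9)&(abs(L[:,0])<72)&(abs(L[:,1])<101)];print(hi.round(0).astype(int).tolist())
E
```

```text
t: 14.98
tool_pos: [0.5492, -0.0391, 0.2196]
eef_rot: [-0.102, 1.06, -0.219]
wrist_force: [-0.2, -1.2, 0.3]
gripper_width: 0.118
t 14.98 p [ 0.5492 -0.0391  0.2196] yaw 82.4 xax [ 0.47  -0.227 -0.853] q [-0.75  0.1   0.54  2.24  0.67  0.46  0.71] F [-0.2 -1.2  0.3] w 0.118
[[0.472 0.143 0.1  ]
 [0.504 0.173 0.11 ]]
[[ 0  0  0  0  0  0  0 26 45 68 39]
 [ 0  0  0  0  0  0 17 65 61 55 65]
 [ 0  0  0  0  0  0 37 55 52 61 60]
 [ 0  0  0  0  0  0 35 57 58 51 65]
 [ 0  0  0  4 23  0 31 52 52 59 60]
 [ 0  0  3 28 17  0 33 63 56 52 62]
 [ 5  2  1 24 16  2 41 52 60 57 66]
 [ 4  1  2  4  9  3  9  6  4  0 10]]
[[61, 18, 11], [63, -100, 26], [52, 48, 9], [41, 59, 9], [36, 57, 10], [30, -33, 10], [24, 84, 9], [18, 23, 9], [6, 75, 10], [-1, 24, 9], [-13, 51, 9], [-32, 82, 11], [-32, 79, 13], [-32, 71, 11], [-36, 99, 9], [-35, 95, 14], [-34, 78, 13], [-35, 76, 12], [-34, 73, 14], [-35, 71, 11], [-38, 100, 14], [-38, 98, 13], [-38, 95, 13], [-37, 92, 14], [-38, 90, 13], [-37, 84, 14], [-38, 83, 10], [-38, 80, 11], [-37, 73, 13], [-38, 72, 10], [-41, 101, 13], [-41, 99, 11], [-41, 96, 12], [-41, 93, 1
[... 2524 characters left out ...]
82, 18], [-72, 82, 10], [-71, 79, 10], [-68, 74, 18], [-70, 73, 13], [-67, 68, 20], [-67, 65, 19], [-70, 65, 12], [-69, 61, 14], [-67, 57, 19], [-69, 56, 14], [-68, 52, 17], [-69, 51, 13], [-69, 48, 13], [-68, 45, 15], [-66, 40, 21], [-68, 39, 15], [-69, 101, 28], [-67, 97, 30], [-67, 94, 32], [-67, 92, 30], [-67, 89, 31], [-68, 87, 27], [-70, 86, 22], [-69, 83, 24], [-71, 82, 19], [-71, 74, 18], [-71, 69, 17], [-70, 65, 20], [-71, 64, 16], [-72, 56, 14], [-71, 50, 16], [-70, 46, 19], [-71, 45, 16], [-70, 41, 18], [-71, 101, 28], [-71, 98, 29], [-71, 95, 29], [-70, 92, 29], [-70, 89, 29], [-69, 86, 31], [-71, 85, 28], [-71, 82, 27], [-71, 80, 26], [-72, 96, 33], [-72, 86, 32], [-72, 83, 33]]
```

```bash
python3 -m jog '[0,-0.0026,0.001,0.001,0,2.47,-2.47,0,-0.0026,0.001,0.001,0,2.47,-2.47,0,0.0118,-0.0006,0.0006,0,2.12,2.12,0,0,0,0,0,0,0,0,0,0,0,0,0,0,0,0,0,0,0,0,0,0,0,0,0,0,0,0,0,0,0,0,0,0,0]'
python3 - <<'E'
from h import *
st();print(t2w([[-80,78,0],[-48,110,0]]).round(3))
p,d=snap('top'); lip=np.array([-61,91,4])
for th in('nut_a_mid','block_a_mid'):
    for r in ctrl.trace('top',th)[:5]:
        X=back('top',d,mask=r['region'])
        if len(X): c=np.median(w2t(X),0);print(th,round(r['score'],2),np.round(r['centre']),c.round(0),np.linalg.norm(c-lip).round(0))
cv2.imwrite('pics/t7c.png',cv2.resize(p[140:280,170:350,::-1],None,fx=4.4,fy=4.2,interpolation=cv2.INTER_CUBIC))
E
```

```text
t: 15.7
tool_pos: [0.5531, -0.0406, 0.2148]
eef_rot: [-0.112, 1.179, -0.274]
wrist_force: [1.7, 0.0, -0.4]
gripper_width: 0.115
t 15.7 p [ 0.5531 -0.0406  0.2148] yaw 80.9 xax [ 0.353 -0.27  -0.896] q [-0.7   0.17  0.51  2.13  0.47  0.61  0.89] F [ 1.7  0.  -0.4] w 0.115
[[0.471 0.142 0.1  ]
 [0.505 0.171 0.105]]
```

View pics/t7c.png

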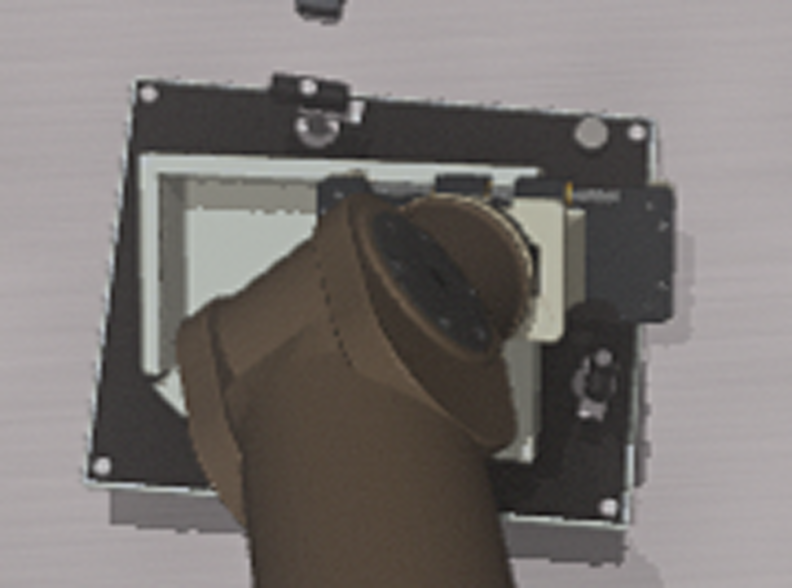

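The final-type pose hides the corner at about (190,410). I'll rock back to the side-leaning tilt, where the corner was visible, with a total tilt near 26°, so I can count the parts.

```bash
python3 -m jog '[0,0.0026,-0.001,-0.001,0,-2.47,2.47,0,0.0026,-0.001,-0.001,0,-2.47,2.47,0,0.0118,-0.0006,0.0006,0,2.12,2.12,0,0,0,0,0,0,0,0,0,0,0,0,0,0,0,0,0,0,0,0,0,0,0,0,0,0,0,0,0,0,0,0,0,0,0]'
python3 - <<'E'
from h import *
st();print(t2w([[-80,78,0],[-48,110,0]]).round(3))
p,d=snap('top'); lip=np.array([-61,91,4])
for th in('nut_a_mid','block_a_mid'):
    for r in ctrl.trace('top',th)[:5]:
        X=back('top',d,mask=r['region'])
        if len(X): c=np.median(w2t(X),0);print(th,round(r['score'],2),np.round(r['centre']),c.round(0),np.linalg.norm(c-lip).round(0))
cv2.imwrite('pics/t8c.png',cv2.resize(p[170:270,180:310,::-1],None,fx=6,fy=6,interpolation=cv2.INTER_CUBIC))
E
```

```text
t: 16.52
tool_pos: [0.5582, -0.0457, 0.201]
eef_rot: [-0.052, 1.129, -0.164]
wrist_force: [-0.4, -1.0, -1.0]
gripper_width: 0.119
t 16.52 p [ 0.5582 -0.0457  0.201 ] yaw 84.0 xax [ 0.417 -0.157 -0.895] q [-0.58  0.15  0.48  2.19  0.34  0.43  1.09] F [-0.4 -1.  -1. ] w 0.119
[[0.471 0.143 0.1  ]
 [0.503 0.173 0.11 ]]
nut_a_mid 0.38 [223. 226.] [-41.  75.  12.] 27.0
```

View pics/t8c.png

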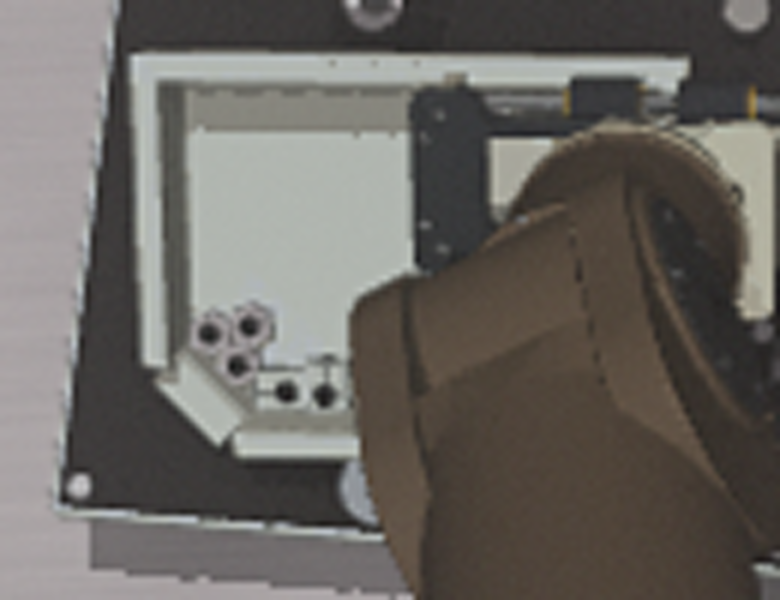

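All three nuts (crop 210,333 / 250,325 / 238,366) and both blocks (287,392 / 323,395) lie together at the cut corner. The tilt is 26.5°, so I'm handing in.

```bash
python3 -c "
from h import *
print(ctrl.job_done());st()"
```

```text
the job is handed in; nothing more can be done
None
the job is handed in; nothing more can be done
```

The job is handed in at about 16.5 s: the tray is free and held tilted at about 26.5°, with all five parts together in the cut-off corner. The hand-in gave no verdict.

- **Clamps:** I turned each knob about 87° counter-clockwise until it pushed against its end stop. The pictures afterwards show both bars and straps lying along the rims.
- **Tray:** I gripped it by the -y rim at 45 N and pivoted it on the cut corner's edge. It went to about 34°, then I rocked it once towards the -x wall. It now leans a little more towards -x than +y, so it rests on one end of that edge.
- **Last checks:** the final picture shows three nuts and two blocks in the corner. My estimate for the farthest block is 47 mm from the lip, against the limit of 78 mm. The measured grip opening is about 11 mm, matching the rim. No contact with the clamps was seen, and the dish and stopper look undisturbed.
- **What did not agree:** in the last picture the network found only one nut, 27 mm from the lip. The other parts are confirmed by the picture and by depth readings from the previous rocked pose. I did not measure the other bystanders again, but the arm did not go near them.

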